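Cover the blender drive, find the blade collar thread hand and hold it off

ROBOT

A 6-joint arm with a two-finger parallel gripper is mounted at the origin on a cart in front of the work surface, level with it; the furniture and walls round the work are solid. World frame = base frame: x ahead of the robot, y to its left, z up, the work surface at z = 0. Lengths are in m, angles in degrees, forces in N, time in s.
With the tool pointing down it reaches from about 0.4 to 0.825 m from the base axis. Payload 7 kg.
Tool frame: the origin (TCP) lies between the finger pads; the fingertips stand 25 mm ahead of it and the grasp point (between the pads) lies 6 mm ahead of it; z points along the fingers, y is the line along which they close (so a half turn about z gives the same grasp; the last joint's range is limited). The gripper opens to 88 mm and grips with 3 to 60 N. Pads are 19 mm wide; open, the fingers measure 130 mm over their backs; the gripper's body (78 mm by 193 mm) begins 47 mm behind the grasp point.
Start: joints at [-59.238, 20.546, 0.682, 0, -70.136, -16.507], TCP at [0.166, -0.654, 0.252] pointing down, gripper open.
Joint ranges: [-176.03, 176.03], [-82.01, 121.73], [-58.28, 71.71], [-173.87, 95.51], [-174.79, -0.11], [-173.66, 173.66]. Speed limits (degrees/s): [136.94, 136.94, 172.46, 180, 180, 180].

INTERFACE

Orientations are given as [roll, pitch, yaw] about the fixed x, y, z axes, in that order (R = Rz(yaw) Ry(pitch) Rx(roll)).
In Python, from plant import r gives the robot as it stands.
- The arm moves only by the shell command python3 -m crank 'ROWS' [FORCE]. ROWS is JSON, a list of rows, each a list of 3 entries, a list of its own where there are three numbers: the turn, a rotation vector about the tool's x, y, z in degrees, then the shift along the tool's x, y, z in cm, then the closure, from -1 (fully open) to 1 (shut). In form: [[[wx, wy, wz], [dx, dy, dz], fingers], ...]. A call has 1 to 8 rows; each row shifts and turns the commanded pose from where the row before left it, along the tool's axes as they then stand; what a row does not reach is not made up. A row lasts 1/10 s, in which the tool goes at most 50 mm and 8.59 degrees, less where a joint would pass 70% of its speed; a pose out of reach is approached as far as the arm can. A call with a gripper value outside its range is refused whole. The fingers move at their own pace and stop on an object; FORCE is the grip in N (left out, the last holds). Time passes only in rows, so rows that do not move let the fingers close. It gives the time, the measured TCP pose, the force, the opening and the grip force at its end, in the units of the state.
- r.get_state(): the state, without advancing time (a new reading comes with each control period).
- r.capture(name): name is "side" or "top"; returns a dict with "color" (420x560x3 uint8, red, green, blue), "range_z" (420x560 float32, m along the optical axis (not along the pixel's ray), 0 where there is no reading), "intrinsics" (3x3 intrinsics, pixels), "k1" (the pictures are not rectified: a ray, as slopes to the right and down, at radius r is drawn at 1 + k1 r^2 times it, then the intrinsics apply), "world_from_camera" (4x4, takes a point from camera to world coordinates). Camera axes: x right, y down, z forward; pixel columns grow to the right and rows downward; lengths in m; the calibration is good to about 2 mm. A picture is of the moment at which its call begins.
- r.close_job(): hands the job in; it is judged then, once.
The state is a dict: "time_s": time; "joints": joint angles; "qd": joint speeds; "joint_torque": joint torques, N m; "tcp_pos": TCP position; "eef_rot": TCP orientation; "contact_force": force on the tool from outside, world axes, zero at the start; "moment": the same for the moment, N m; "gripper_width": finger opening in m; "gripper_force": force on a finger pad.
Only numpy, scipy, OpenCV 4.12 (cv2) and the standard library are available. Lean on these libraries where they do the work, as an engineer would, in place of code of your own. Each camera call takes 0.05 s, during which the arm holds its last target. There are 200 camera calls.

TASK

The blended drink is done and the blender is to be taken apart for rinsing. First gently lower the hinged splash cover of the motor base until it is fully closed over the drive socket, so that nothing drips into the motor; then loosen the black ribbed blade collar of the upright cup in the right-hand dock - nobody knows whether its thread is right- or left-handed, so try it both ways - lift it off and hold it level about 10 cm straight above the cup, so that it drips into it. Finish while still holding it there; leave the jar and the mug behind the blender alone.

Things in the scene. Friction and masses are not known exactly. Their poses are not given: they have to be found in the camera images.
- blender: Blender stand fixed to the worktop: grey tray 410 x 116 x 15 mm with three round places in a row. Origin on the worktop under the centre of the middle place, the white motor base (128 mm diameter, rim 84 mm high); x from its front (speed knob) to its back (cover's hinge), y left along the row, z up. Cup with blade collar at y = -150 mm; spare cup at y = +145 mm.
- spare_lid (a point): Top of the spare cup in the left-hand dock, 145 mm above the worktop: same clear cup, but with a grey travel lid (62 mm diameter) whose spout stands 16 mm higher. Fixed; not part of the job.
- cover (a joint): Hinge of the splash cover, rad: 0 = closed flat over the drive socket, grows as it opens (starts 0.8 to 1.2). A little friction keeps the cover where it is left; about 1 N at its lip moves it. The cover is a grey disc of 106 mm diameter and 10 mm thickness, hinged at the back of the motor base.
- cover_hinge (a point): Middle of the cover's hinge axis, 90 mm above the worktop, 60 mm behind the centre of the motor base. Axes as blender; the hinge axis is y.
- cover_lip (a point): Upper side of the small lip (34 mm wide) at the cover's free edge, 118.5 mm from the hinge axis; moves with the cover. When closed it lies at the front of the motor base, 94 mm above the worktop. Its x axis points to the hinge, its z axis out of the cover's outer (upper) side, a nearly flat face that lies 4 to 8 mm outside the hinge axis.
- collar_mid (a point): Centre of the blade collar, on its axis, half-way up its ribbed skirt: a round black cap of 62 mm diameter, 33 mm high (16.5 mm above and below this point), with a steel drive coupling (32 mm wide at its foot) 13 mm higher on top; blades inside reach 2 mm below the skirt. Loose, 100 to 170 g; z up along its axis. Its lugs hold it on the neck (see neck).
- neck (a point): Point on the neck's axis 20 mm below the cup's mouth, inside the collar. The thread is hidden and its hand differs from run to run. Turned the wrong way the collar stops hard after 2 to 8 degrees; turned the right way it goes easily, without rising, and is free to lift when turned 42 to 82 degrees from its start (62 is best; a stop follows). Until then it lifts 2 mm at most.
- cup_mouth (a point): Centre of the mouth (top rim) of the cup that carries the collar, in the right-hand dock: 135 mm above the worktop, axes as blender. The collar's centre starts 7.5 mm below it. The clear cup is 72 mm wide up to 90 mm height, its neck 42 mm; it is locked in the dock and neither turns nor lifts.
- jar_1: Bystander: a jar with a green lid, 64 x 68 x 84 mm, behind the blender; origin at the centre of its underside.
- mug_1: Bystander: a small striped cup with handle, 65 x 88 x 50 mm, behind the blender; origin at the centre of its underside.

How it is judged (in metres and radians):
On the way, in this order (a step that is already met when the one before it is completed fails the run):
1. the splash cover is closed over the drive socket, the collar still on the cup (value of joint cover below 0.06 rad and z of collar_mid in the frame of cup_mouth below 0 m), for 0.2 s.
2. the blade collar is off the neck and lifted, the cover still closed (value of joint cover below 0.06 rad and z of collar_mid in the frame of cup_mouth above 0.04 m and contact force between collar and the fingers above 1 N), for 0.2 s.
At the end, for the whole second after the job is handed in: The splash cover is closed (within 0.06 rad); the fingers hold the blade collar still and level (within 0.2 rad), its centre 60 to 140 mm above the cup's mouth and within 30 mm of the cup's axis, touching nothing of the blender (value of joint cover below 0.06 rad and z of collar_mid in the frame of cup_mouth between 0.06 and 0.14 m and horizontal distance between collar_mid and cup_mouth below 0.03 m and angle between collar_mid's own z axis and vertical below 0.2 rad and linear speed of collar below 0.03 m/s and contact force between collar and the fingers above 1 N and contact force between collar and blender below 0.2 N); the arm keeps its last pose, push and grip.
It fails at once if the cover was slammed (faster than 4 rad/s) (velocity of joint cover below -4 rad/s).
It fails at once if the jar was moved (distance of jar_1 from where it was at the start of the episode above 0.03 m).
It fails at once if the mug was moved (distance of mug_1 from where it was at the start of the episode above 0.03 m).
It also fails if it takes over 54 s, if anything falls off the work surface, if the arm or the gripper's body presses on something with over 40 N, if the wrist force passes 120 N, or if a joint passes its speed limit or range.

## Working session

There is one attempt and no reset: what is moved stays moved. The work goes in short steps, Python scripts to look and compute and a shell command to move; the robot and the scene stay as the last step left them, time stands still between calls to the robot, and variables do not carry over. Pictures are saved under pics/ and viewed, at most 10 in all, crops included, and the job is handed in when it is done.

```bash
mkdir -p pics; ls; cat > h.py <<'E'
import numpy as np, cv2
from plant import r
def pts(c):
    h,w=c["range_z"].shape; K=np.array(c["intrinsics"],float); k1=c["k1"]
    u,v=np.meshgrid(np.arange(w),np.arange(h))
    p=cv2.undistortPoints(np.stack([u,v],-1).reshape(-1,1,2).astype(float),K,np.array([k1,0,0,0,0.])).reshape(h,w,2)
    z=c["range_z"]; P=np.dstack([p[...,0]*z,p[...,1]*z,z]); T=np.array(c["world_from_camera"])
    W=P@T[:3,:3].T+T[:3,3]; W[z<=0]=np.nan
    return W
E
python3 - <<'E'
from h import *
for n in("side","top"):
    c=r.capture(n); cv2.imwrite(f"pics/{n}0.png",c["color"][...,::-1]); np.save(f"{n}0.npy",pts(c)); np.save(f"{n}0c.npy",c["color"])
    print(n,np.round(c["world_from_camera"],3).tolist(),c["k1"],np.round(c["intrinsics"],1).tolist())
print(r.get_state())
E
```

```text
pics
side [[1.0, -0.005, -0.025, 0.643], [0.018, -0.562, 0.827, -0.572], [-0.018, -0.827, -0.562, 0.68], [0.0, 0.0, 0.0, 1.0]] 0.012487382818005778 [[519.9, 0.0, 276.4], [0.0, 519.9, 211.8], [0.0, 0.0, 1.0]]
top [[0.008, -0.998, 0.062, 0.559], [-1.0, -0.008, 0.001, 0.255], [-0.0, -0.062, -0.998, 1.014], [0.0, 0.0, 0.0, 1.0]] -0.07003209534458327 [[415.1, 0.0, 276.4], [0.0, 415.1, 206.6], [0.0, 0.0, 1.0]]
{'time_s': 0.1, 'joints': array([-5.92392281e+01,  2.05878861e+01,  6.39308938e-01, -1.90155628e-02,
       -7.01353512e+01, -1.65075353e+01]), 'qd': array([-0.0347974 , -0.02136704,  0.22282623,  0.01679416, -0.06125959,
        0.01416667]), 'joint_torque': array([-1.34162237e-03, -5.84163845e+01,  2.93748289e+01,  7.01553494e+00,
        1.01256953e-02, -5.83596693e-05]), 'tcp_pos': array([ 0.16608461, -0.65383706,  0.25070823]), 'eef_rot': array([ 1.79914451e+02, -6.70995094e-03, -1.65753233e+02]), 'contact_force': array([-0.17418922, -0.48815482, -0.5857076 ]), 'moment': array([-0.00745168,  0.04039819, -0.00930995]), 'gripper_force': 0.0, 'gripper_width': 0.0878172303814176}
```

View pics/side0.png

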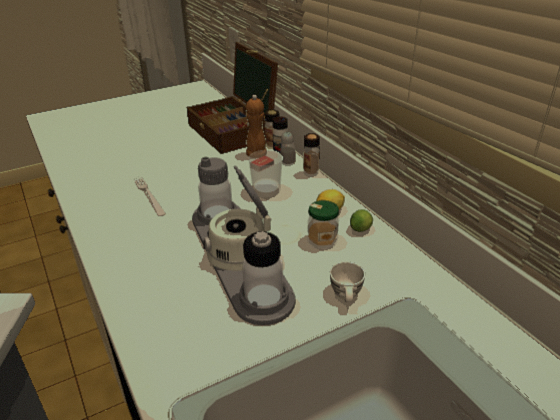

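View pics/top0.png

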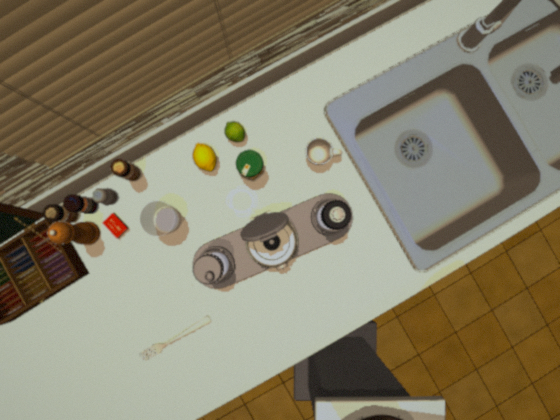

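The side view shows the black collar at about (262,248), the open cover at (252,195) and the motor base at (237,237). In the top view the collar is at (334,215), the cover at (265,228), the spare lid at (212,268), the jar at (249,164) and the mug at (320,152).

```bash
cat > m.py <<'E'
from h import *
W=np.load("top0.npy");C=np.load("top0c.npy").astype(int); S=np.load("side0.npy");SC=np.load("side0c.npy").astype(int)
def fit(P):
    A=np.c_[2*P[:,:2],np.ones(len(P))]; s=np.linalg.lstsq(A,(P[:,:2]**2).sum(1),rcond=None)[0]
    return s[:2],np.sqrt(s[2]+s[:2]@s[:2])
def reg(W,C,u0,u1,v0,v1,zl,zh,col=None):
    w=W[v0:v1,u0:u1];m=(w[...,2]>zl)&(w[...,2]<zh)
    if col is not None: m&=col(C[v0:v1,u0:u1])
    return w[m],m
dark=lambda c:c.max(-1)<70
def circ(n,P):
    (x,y),rad=cv2.minEnclosingCircle((P[:,:2]*1000).astype(np.float32)); print(n,len(P),"enc",x,y,rad,"med",np.median(P,0)*1000)
P,m=reg(W,C,305,360,190,240,.128,.15); circ("collar top",P)
P,m=reg(W,C,305,360,190,240,.15,.17); circ("coupling",P)
P,m=reg(W,C,190,235,245,290,.135,.153); circ("sparelid",P)
P,m=reg(S,SC,235,290,228,275,.12,.15,dark); circ("collar side",P)
P,m=reg(W,C,190,355,190,290,.005,.025); 
rect=cv2.minAreaRect((P[:,:2]*1000).astype(np.float32)); print("tray",rect)
P,m=reg(W,C,240,305,205,275,.075,.09); circ("rim",P)
P,m=reg(W,C,235,265,150,180,.05,.12); circ("jar",P)
P,m=reg(W,C,305,340,138,168,.02,.12); circ("mug",P)
# cover
for n,w,b in(("top",W,(235,300,200,250)),("side",S,(230,275,160,225))):
    P,m=reg(w,None,*b,.105,.3); print(n,len(P),P.min(0),P.max(0)); 
    if len(P)>10:
        c=np.median(P,0);Q=P[np.linalg.norm(P-c,axis=1)<.08];c=Q.mean(0);n_=np.linalg.svd(Q-c)[2];print("c",c,"n",n_[2],"res",np.std((Q-c)@n_[2]))
E
python3 m.py
```

```text
collar top 604 enc 597.796142578125 128.40972900390625 32.214637756347656 med [596.13312495 130.3541697  144.51890831]
coupling 113 enc 597.2640380859375 128.34779357910156 15.47082805633545 med [597.56610527 129.86697899 157.32253861]
sparelid 656 enc 480.5833435058594 399.6124572753906 31.985578536987305 med [483.14477634 399.01919493 145.10654721]
collar side 746 enc 595.4072265625 126.48603057861328 31.886381149291992 med [597.05815968 109.32291718 140.77969887]
tray ((543.46533203125, 264.6620788574219), (392.475830078125, 240.0601806640625), 89.91829681396484)
rim 908 enc 544.6912841796875 266.59100341796875 60.08072280883789 med [523.55919547 255.39178634  82.14040216]
jar 637 enc 714.2819213867188 317.27850341796875 32.25529861450195 med [712.83223719 317.44526213  84.74616848]
mug 338 enc 750.7797241210938 147.1213836669922 41.087318420410156 med [757.85865665 141.46807778  44.57149285]
top 963 [0.54080295 0.2307558  0.1050942 ] [0.60290513 0.33061988 0.20742544]
c [0.57032356 0.27993554 0.16186644] n [-0.82097058 -0.35330995 -0.44853025] res 0.0019139048031611634
side 361 [0.53952634 0.23059735 0.10781593] [0.60048114 0.3171157  0.2046644 ]
c [0.57153671 0.25138502 0.16717238] n [-0.82017747 -0.44768292 -0.35621472] res 0.0029713703403344634
```

```bash
python3 -m crank '[[[0,0,-4.5],[0,0,-2.5],1],[[0,0,-4.5],[0,0,-2.5],1],[[0,0,0],[-3.45,3.18,0],1],[[0,0,0],[-3.45,3.18,0],1],[[0,0,0],[-3.45,3.18,0],1],[[0,0,0],[-3.45,3.18,0],1],[[0,0,0],[-3.45,3.18,0],1],[[0,0,0],[-3.45,3.18,0],1]]' 20
cat >> h.py <<'E'
t=np.radians(23.2);XB=np.array([np.cos(t),np.sin(t)]);YB=np.array([-np.sin(t),np.cos(t)]);O=np.array([.538,.2664])
def st():
    s=r.get_state();d=s["tcp_pos"][:2]-O
    print("t",round(s["time_s"],2),"xb,yb,z mm",np.round([d@XB*1e3,d@YB*1e3,s["tcp_pos"][2]*1e3],1),"rpy",np.round(s["eef_rot"],2),"F",np.round(s["contact_force"],1),"M",np.round(s["moment"],2),"w",round(s["gripper_width"],4),"g",s["gripper_force"],"q",np.round(s["joints"],1))
E
python3 -c "from h import *;st()"
```

```text
time_s: 0.9
tcp_pos: [0.2812, -0.3954, 0.3013]
eef_rot: [180.0, -0.0, -156.8]
contact_force: [1.8, -0.0, -0.4]
gripper_width: 0.0293
gripper_force: 0.0
t 0.9 xb,yb,z mm [-496.7 -507.1  301.3] rpy [ 179.98   -0.   -156.77] F [ 1.8 -0.  -0.4] M [-0.   -0.22 -0.05] w 0.0293 g 0.0 q [-31.3   0.5 -17.8  -0.  -71.7 -35.5]
```

```bash
R='x'; python3 -m crank '[[[0,0,0],[-3.45,3.18,0],1],[[0,0,0],[-3.45,3.18,0],1],[[0,0,0],[-3.45,3.18,0],1],[[0,0,0],[-3.45,3.18,0],1],[[0,0,0],[-3.45,3.18,0],1],[[0,0,0],[-3.45,3.18,0],1],[[0,0,0],[-3.45,3.18,0],1],[[0,0,0],[-3.45,3.18,0],1]]' >/dev/null
python3 -m crank '[[[0,0,0],[-3.45,3.18,0],1],[[0,0,0],[-3.45,3.18,0],1],[[0,0,0],[-3.45,3.18,0],1],[[0,0,0],[-3.45,3.18,0],1],[[0,0,0],[-3.45,3.18,0],1],[[0,0,0],[-3.45,3.18,0],1],[[0,0,0],[-3.1,2.4,0],1],[[0,0,0],[0,0,0],1]]' >/dev/null
python3 -c "from h import *;st()"
```

```text
t 2.5 xb,yb,z mm [ 18.6 -36.  299.3] rpy [-1.7997e+02 -1.3000e-01 -1.5660e+02] F [-1.  -0.  -0.9] M [-0.1   0.13 -0.  ] w 0.0004 g 0.0 q [  41.    13.8   -2.6   -0.   -73.8 -107.6]
```

```bash
python3 -m crank '[[[0,0,0],[-2.2,1.8,0],1],[[0,0,0],[-2.1,1.8,0],1],[[0,0,0],[0,0,0],1],[[0,0,0],[0,0,3],1],[[0,0,0],[0,0,3],1],[[0,0,0],[0,0,2.5],1],[[0,0,0],[0,0,0],1]]' >/dev/null
python3 - <<'E'
from h import *;st()
c=r.capture("side");cv2.imwrite("pics/side1.png",cv2.resize(c["color"][130:290,160:360,::-1],None,fx=3.5,fy=3.5))
for th in np.radians([63,50,40,30,20,12,6,0]):
    d,h=100,6; print(round(np.degrees(th)),"corner->tcp xb,z",np.round([60-d*np.cos(th)+h*np.sin(th)+10,90+d*np.sin(th)+h*np.cos(th)+25],1))
E
```

```text
t 3.2 xb,yb,z mm [ 56.2  -3.8 212.5] rpy [-179.93   -0.41 -156.79] F [ 0.3  0.1 -0.6] M [-0.    0.09 -0.06] w 0.0003 g 0.0 q [ 4.270e+01  2.050e+01 -4.600e+00 -1.000e-01 -6.530e+01 -1.095e+02]
63 corner->tcp xb,z [ 29.9 206.8]
50 corner->tcp xb,z [ 10.3 195.5]
40 corner->tcp xb,z [ -2.7 183.9]
30 corner->tcp xb,z [-13.6 170.2]
20 corner->tcp xb,z [-21.9 154.8]
12 corner->tcp xb,z [-26.6 141.7]
6 corner->tcp xb,z [-28.8 131.4]
0 corner->tcp xb,z [-30. 121.]
```

View pics/side1.png

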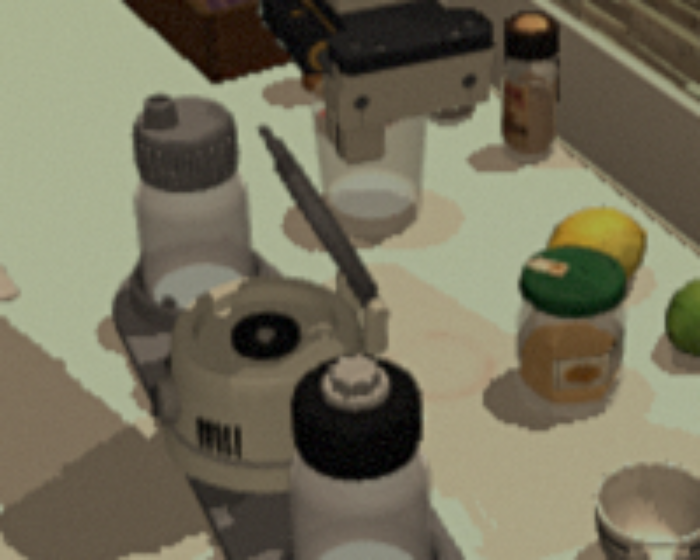

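The picture shows the closed fingertips at crop pixel (360,150), behind the cover, which runs from (265,130) to (370,295). I'll push along its arc.

```bash
python3 -m crank '[[[0,0,0],[1.3,0.2,0.3],1],[[0,0,0],[1.3,0.2,0.3],1],[[0,0,0],[1,0,0.55],1],[[0,0,0],[1,0,0.55],1],[[0,0,0],[0.65,0,0.6],1],[[0,0,0],[0.65,0,0.6],1],[[0,0,0],[0.55,0,0.7],1],[[0,0,0],[0.55,0,0.7],1]]' >/dev/null
python3 -c "from h import *;st()"
python3 -m crank '[[[0,0,0],[0.4,0,0.75],1],[[0,0,0],[0.4,0,0.75],1],[[0,0,0],[0.25,0,0.65],1],[[0,0,0],[0.25,0,0.65],1],[[0,0,0],[0.1,0,0.5],1],[[0,0,0],[0.1,0,0.5],1],[[0,0,0],[0,0,0],1]]' >/dev/null
python3 -c "from h import *;st()"
```

```text
t 4.05 xb,yb,z mm [-11.4   1.  173. ] rpy [-180.     -0.   -156.75] F [ 0.5 -0.1  0.8] M [ 0.07 -0.01 -0.01] w 0.0005 g 0.17127304337918758 q [  45.5   16.1  -16.6    0.   -57.3 -112.3]
t 4.75 xb,yb,z mm [-26.5   0.9 134.7] rpy [-1.7998e+02 -6.0000e-02 -1.5675e+02] F [-0.1  0.2 -0.4] M [ 0.02  0.03 -0.02] w 0.0009 g 0.0 q [  46.1   17.1  -21.    -0.   -52.  -112.8]
```

Now down in small steps until contact firms up.

```bash
python3 -m crank '[[[0,0,0],[0.1,0,0.5],1],[[0,0,0],[0.1,0,0.4],1],[[0,0,0],[0,0,0.3],1],[[0,0,0],[0,0,0.2],1],[[0,0,0],[0,0,0.1],1],[[0,0,0],[0,0,0],1]]' >/dev/null
python3 - <<'E'
from h import *;st()
c=r.capture("side");cv2.imwrite("pics/side2.png",cv2.resize(c["color"][130:290,160:360,::-1],None,fx=3.5,fy=3.5))
E
```

```text
t 5.35 xb,yb,z mm [-28.2   0.9 121.2] rpy [-179.99    0.   -156.73] F [-2.8 -1.1  6.9] M [-0.39  1.12  0.02] w 0.0008 g 3.1752309969215275 q [  46.2   17.8  -22.2    0.   -50.1 -112.9]
```

View pics/side2.png

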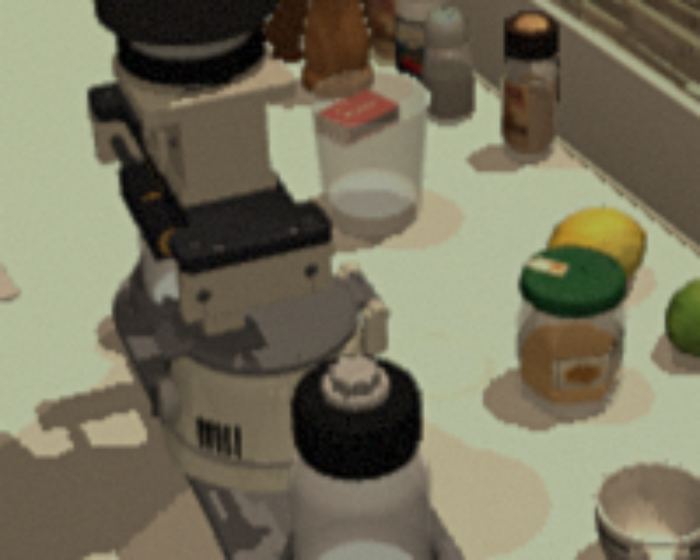

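The picture shows the cover lying flat under the fingers, at about (260,310) in the crop, with 7 N on it. I'll lift off and move above the collar.

```bash
python3 -m crank '[[[0,0,0],[0,0,-1.5],1],[[0,0,0],[0,0,-4],1],[[0,0,0],[0,0,-4],1],[[0,0,0],[0,0,-4],1],[[0,0,0],[-0.7,-3.8,0],-1],[[0,0,0],[-0.7,-3.8,0],-1],[[0,0,0],[-0.7,-3.8,0],-1],[[0,0,0],[-0.7,-3.7,0],-1]]' 30 >/dev/null
python3 -m crank '[[[0,0,-8.5],[0,0,0],-1],[[0,0,-8.5],[0,0,0],-1],[[0,0,-8.5],[0,0,0],-1],[[0,0,-8.5],[0,0,0],-1],[[0,0,-8.5],[0,0,0],-1],[[0,0,-8.5],[0,0,0],-1],[[0,0,-8.5],[0,0,0],-1],[[0,0,0],[0,0,0],-1]]' >/dev/null
cat > err.py <<'E'
from h import *
st();s=r.get_state();y=np.radians(s["eef_rot"][2]);T=np.array([.597,.1285]);d=T-s["tcp_pos"][:2]
print("tool shift cm to collar axis x,y",np.round([100*(d@[np.cos(y),np.sin(y)]),100*(d@[np.sin(y),-np.cos(y)])],2))
E
python3 err.py
python3 - <<'E'
from h import *
c=r.capture("side");W=pts(c);m=(W[...,2]>.12)&(W[...,2]<.4)
cv2.imwrite("pics/side3.png",cv2.resize(c["color"][110:290,140:360,::-1],None,fx=3,fy=3))
E
```

```text
t 7.0 xb,yb,z mm [ 1.000e-01 -1.500e+02  2.555e+02] rpy [-180.      0.    -97.12] F [ 0.3 -0.3 -1.3] M [ 0.05  0.1  -0.04] w 0.0864 g 0.0 q [ 30.4  14.4  -7.5  -0.  -68.1 -37.6]
tool shift cm to collar axis x,y [0.01 0.02]
```

View pics/side3.png

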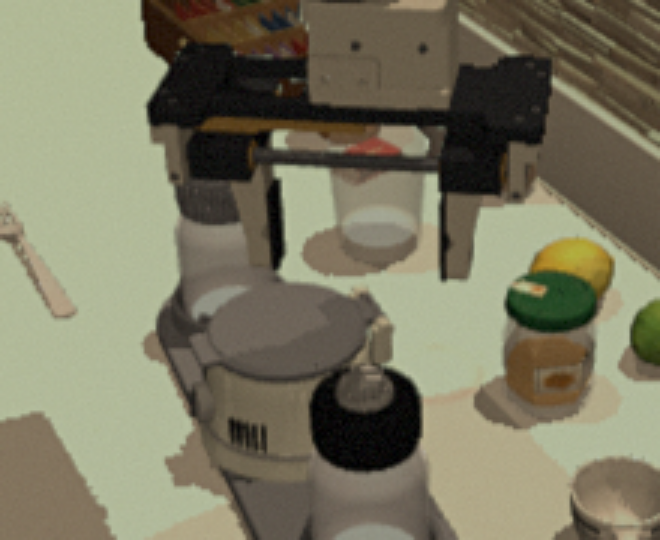

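The cover lies flat and closed at (290,330) in the crop, and the open gripper is centred above the collar, which is at (365,415). I'll descend and grip.

```bash
python3 -m crank '[[[0,0,0],[0,0,3],-1],[[0,0,0],[0,0,3],-1],[[0,0,0],[0,0,3],-1],[[0,0,0],[0,0,2],-1],[[0,0,0],[0,0,1.2],-1],[[0,0,0],[0,0,0],-1]]' 30 >/dev/null
python3 err.py
python3 -m crank '[[[0,0,0],[0,0,0],1],[[0,0,0],[0,0,0],1],[[0,0,0],[0,0,0],1],[[0,0,0],[0,0,0],1],[[0,0,0],[0,0,0],1],[[0,0,0],[0,0,0],1]]' 30 >/dev/null
python3 err.py
```

```text
t 7.65 xb,yb,z mm [  -0.8 -150.   132. ] rpy [ 1.7986e+02 -9.0000e-02 -9.7400e+01] F [ 1.6 -0.1 -0.1] M [0.04 0.12 0.02] w 0.0878 g 0.0 q [ 30.4  20.3 -16.5  -0.  -53.3 -37.8]
tool shift cm to collar axis x,y [-0.04 -0.05]
t 8.25 xb,yb,z mm [   0.2 -149.9  134.4] rpy [-1.7996e+02  3.0000e-02 -9.7240e+01] F [-2.5  0.7  6.3] M [ 0.46  1.34 -0.09] w 0.0616 g 30.00091058202088 q [ 30.5  20.2 -16.4  -0.  -53.4 -37.7]
tool shift cm to collar axis x,y [0.02 0.02]
```

```bash
python3 -m crank '[[[0,0,-3],[0,0,0],1],[[0,0,-3],[0,0,0],1],[[0,0,-3],[0,0,0],1],[[0,0,0],[0,0,0],1]]' >/dev/null
python3 err.py
python3 -m crank '[[[0,0,-2],[0,0,0],1],[[0,0,-2],[0,0,0],1],[[0,0,0],[0,0,0],1]]' >/dev/null
python3 err.py
```

```text
t 8.65 xb,yb,z mm [   0.6 -149.5  134.5] rpy [-1.7993e+02  6.0000e-02 -8.8130e+01] F [-3.1  2.6  5.1] M [0.92 1.18 0.06] w 0.0611 g 30.000206802506 q [ 30.5  20.2 -16.4  -0.  -53.4 -28.6]
tool shift cm to collar axis x,y [0.07 0.05]
t 8.95 xb,yb,z mm [   0.7 -149.5  134.4] rpy [-1.7991e+02  5.0000e-02 -8.4190e+01] F [-2.3  2.4  5.2] M [ 0.99  1.06 -0.01] w 0.0613 g 30.00034054974094 q [ 30.5  20.2 -16.4  -0.  -53.4 -24.7]
tool shift cm to collar axis x,y [0.07 0.06]
```

Turned 13° with no resisting torque, so this is the loosening direction. Continuing to 62°.

```bash
python3 -m crank '[[[0,0,-7],[0,0,0],1],[[0,0,-7],[0,0,0],1],[[0,0,-7],[0,0,0],1],[[0,0,-7],[0,0,0],1],[[0,0,-7],[0,0,0],1],[[0,0,-7],[0,0,0],1],[[0,0,-7],[0,0,0],1],[[0,0,0],[0,0,0],1]]' >/dev/null
python3 err.py
python3 -m crank '[[[0,0,0],[0,0,-0.3],1],[[0,0,0],[0,0,-0.3],1],[[0,0,0],[0,0,0],1]]' >/dev/null
python3 err.py
```

```text
t 9.75 xb,yb,z mm [   0.9 -150.1  134.5] rpy [-1.7992e+02 -7.0000e-02 -3.5140e+01] F [-0.1  0.5  6. ] M [ 0.09  0.19 -0.01] w 0.0611 g 29.999075699597597 q [ 30.5  20.2 -16.4   0.  -53.3  24.4]
tool shift cm to collar axis x,y [-0.06  0.08]
t 10.05 xb,yb,z mm [  -0.  -150.1  139.7] rpy [179.99   0.   -35.35] F [-0.4  0.3 -1.1] M [0.03 0.12 0.02] w 0.0611 g 29.999924262519926 q [ 30.4  19.9 -16.   -0.  -54.1  24.2]
tool shift cm to collar axis x,y [-0.01 -0.  ]
```

Free: it rose 5 mm with only about its own weight on the wrist. Lifting to about 100 mm above the mouth.

```bash
python3 -m crank '[[[0,0,0],[0,0,-1.2],1],[[0,0,0],[0,0,-1.5],1],[[0,0,0],[0,0,-1.5],1],[[0,0,0],[0,0,-1.5],1],[[0,0,0],[0,0,-1.5],1],[[0,0,0],[0,0,-1.5],1],[[0,0,0],[0,0,-1],1],[[0,0,0],[0,0,-0.5],1]]' >/dev/null
python3 -m crank '[[[0,0,0],[0,0,0],1],[[0,0,0],[0,0,0],1],[[0,0,0],[0,0,0],1],[[0,0,0],[0,0,0],1],[[0,0,0],[0,0,0],1]]' >/dev/null
python3 err.py
python3 - <<'E'
from h import *
c=r.capture("side");cv2.imwrite("pics/side4.png",cv2.resize(c["color"][110:290,140:360,::-1],None,fx=3,fy=3))
E
```

```text
t 11.35 xb,yb,z mm [-1.000e-01 -1.500e+02  2.411e+02] rpy [ 1.7996e+02  2.0000e-02 -3.5250e+01] F [ 0.1 -0.7 -0.8] M [-0.05  0.18  0.01] w 0.0612 g 29.999850899912417 q [ 30.4  15.   -8.7  -0.  -66.4  24.3]
tool shift cm to collar axis x,y [-0.  0.]
```

View pics/side4.png

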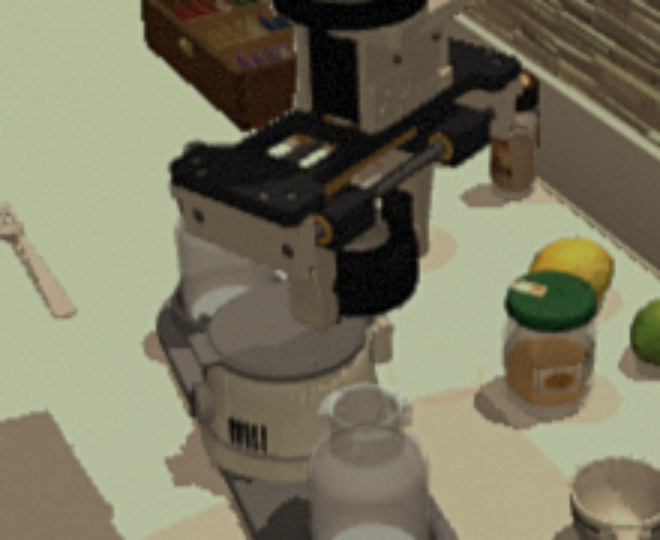

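The collar hangs level in the fingers at (375,265) in the crop, above the open neck at (365,405). The cover is closed, and the jar and mug have not moved.

```bash
python3 -c "
from plant import r
print(r.close_job())"
```

```text
the job is handed in; nothing more can be done
None
```

I handed the job in at about 11 s: the cover is closed, the collar came loose turning counter-clockwise (seen from above), and the arm is holding it level about 10 cm above the cup; no verdict was returned.

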